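# Move a freshly painted plaque to the drying rack with a lifter

### The arm

A 6-joint arm with a two-finger parallel gripper is mounted at the origin on the work surface. World frame = base frame: x ahead of the robot, y to its left, z up, the work surface at z = 0. Lengths are in m, angles in rad, forces in N, time in s.
With the tool pointing down it reaches from about 0.25 to 0.85 m from the base axis. Payload 12.5 kg.
Tool frame: the origin (TCP) lies at the very end of the fingers, on their centre line; the grasp point (between the pads) lies 19 mm behind it; z points along the fingers, y is the line along which they close (so a half turn about z gives the same grasp; the last joint's range is limited). The gripper opens to 93 mm and grips with 3 to 60 N. Pads are 15 mm wide; open, the fingers measure 128 mm over their backs; the gripper's body (75 mm by 188 mm) begins 65 mm behind the grasp point.
Start: joints at [-1.236, 0.351, 1.652, -0, 1.139, -0.085], TCP at [0.224, -0.502, 0.219] pointing down, gripper open.
Joint ranges: [-2.75, 2.75], [-0.79, 2.1], [0.01, 2.65], [-1.57, 4.71], [0.07, 3.14], [-2.87, 2.87]. Speed limits (rad/s): [2.22, 2.22, 2.79, 3.14, 3.14, 3.14].

### API

Orientations are given as a rotation vector (axis times angle).
In Python, from cell import bot gives the robot as it stands.
- The arm moves only by the shell command python3 -m jog 'ROWS' [OPENING] [FORCE]. ROWS is JSON, a list of rows, each an object with "slide": the shift along the tool's x, y, z in cm, a list of three; "yaw": the turn about the tool's z in degrees. A call has 1 to 20 rows; each row is the pose to reach, as a shift and turn from the pose commanded when the call began, along the tool's axes at that moment; what a row does not reach only later rows make up. A row lasts 1/8 s, in which the tool goes at most 62.5 mm and 10.7 degrees, less where a joint would pass 70% of its speed; a pose out of reach is approached as far as the arm can. A call with a gripper value outside its range is refused whole. OPENING is the finger opening in cm, from 0 to 9.3, set as the call begins (- or left out, the last holds). The fingers move at their own pace and stop on an object; FORCE is the grip in N (left out, the last holds). Time passes only in rows, so rows that repeat a pose let the fingers close. It gives the time, the measured TCP pose, the force, the opening and the grip force at its end, in the units of the state.
- bot.sense(): the state, without advancing time (a new reading comes with each control period).
- bot.read_camera(name): name is "scene" or "top" or "wrist"; returns a dict with "frame" (420x560x3 uint8, red, green, blue), "intrinsics" (3x3 intrinsics, pixels), "T" (4x4, takes a point from camera to world coordinates); the wrist camera has in their place "T_tool_cam" (4x4, takes a point from camera to tool coordinates, whose origin is the TCP and whose axes are the flange's). Camera axes: x right, y down, z forward; pixel columns grow to the right and rows downward; lengths in m; the calibration is good to about 2 mm. A picture is of the moment at which its call begins: read the wrist's pose just before it. There is no depth.
- bot.sign_off(): hands the job in; it is judged then, once.
The state is a dict: "clock": time; "joint_pos": joint angles; "qvel": joint speeds; "tau": joint torques, N m; "position": TCP position; "orientation": TCP orientation; "force": force on the tool from outside, world axes, zero at the start; "moment": the same for the moment, N m; "gripper_width": finger opening in m; "grip_force": force on a finger pad.
Only numpy, scipy, OpenCV 4.12 (cv2) and the standard library are available. Lean on these libraries where they do the work, as an engineer would, in place of code of your own. Each camera call takes 0.05 s, during which the arm holds its last target. There are 200 camera calls.

### The job

The round plaque on the wooden work stand has just been painted and must not be touched with the gripper. Take the lifter, slide its blade under the plaque between the stand's two bars, lift it and carry it level to the empty white and blue drying rack; lower it, painted face up, centred on the rack's two bars, before drawing the blade out from beneath. Then lay the lifter back lengthwise on the middle of its grey mat, let go, and leave the jar, cup, hoop and box where they are.

Things in the scene. Friction and masses are not known exactly. Their poses are not given: they have to be found in the camera images.
- plaque: Loose round wooden plaque with a blue, turquoise and yellow painted top, diameter 92, thickness 6, about 50 to 100 g. It starts lying flat across the two bars of the work stand, within about 8 mm of its middle. Origin: centre of the underside, z up.
- lifter: Loose lifter (cranked spatula), 110 g, lying blade down lengthwise on the grey mat. Origin: on the plane of the blade's underside, below the middle of the grip; x points to the blade tip, z up. Steel blade from x = 60 to 170 mm, 44 wide, 2 thick, underside at z = 0; a neck 12 wide slopes up from its rear edge (x = 60) to the handle (x = 35).
- lifter_grip (a point): Point to grip on the lifter: inside the straight wooden handle, 34 mm straight above the lifter's origin. The handle runs along the lifter's x from 50 mm behind this point to 35 mm ahead, 18 wide (y), 22 tall (z = 23 to 45): grip it across y. Axes as the lifter's.
- lifter_seat (a point): Point on the lifter blade's upper face, at x = 118, y = 0, z = 2 mm in the lifter's frame, over which the plaque's centre should lie. The neck is 58 mm behind it, the blade tip 52 mm ahead.
- lifter_mid (a point): Middle of the lifter's length, at x = 60, y = 0, z = 0 mm in the lifter's frame. The lifter stands on its blade and on a steel foot 10 thick under the handle at x = -40, which reaches down to z = 0.
- work_stand: Fixed brown wooden stand under the plaque. Base 110 (x) by 96 (y) by 4 thick, with two bars along x, each 110 long, 12 wide, from z = 4 to 24 mm, centred at y = -36 and +36: the channel between is 60 wide, 20 deep, open at both ends. Origin: centre of the underside, on the table; z up. Its x points away from the robot, within 20 degrees of straight ahead.
- drying_rack: Fixed rack, white base and blue bars, empty at the start. Same shape, sizes and frame as the work stand (bar tops at z = 24 mm, channel 60 wide along x, base 4 thick).
- mat: Fixed flat grey mat on the table, 250 (x) by 120 (y) by 3 thick, where the lifter lies and is to be returned. Origin: centre of the underside; its long side is x, within about 20 degrees of straight ahead.
- paint_jar: Bystander: loose small paint jar with a yellow cap, diameter 48, height 60. Origin: centre of the underside.
- water_cup: Bystander: loose white cup, rim diameter 72, height 75. Origin: centre of the underside.
- hoop: Bystander: loose wooden hoop lying flat, outer diameter 110, height 10. Origin: centre of the underside.
- tile_box: Bystander: loose cardboard box 100 by 70 by 35 high. Origin: centre of the underside.
Mind the look-alikes: they are no part of the job. What is shaped like the plaque but green is not meant.

How it is judged:
By the outcome, as a careful person would: the job done as asked, in the order asked, and still so for the second after the job is handed in, with the robot touching nothing.
It also fails if it takes over 64 s, if anything falls off the work surface, if the arm or the gripper's body presses on something with over 40 N, if the wrist force passes 120 N, or if a joint passes its speed limit or range.

## Working session

There is one attempt and no reset: what is moved stays moved. The work goes in short steps, Python scripts to look and compute and a shell command to move; the robot and the scene stay as the last step left them, time stands still between calls to the robot, and variables do not carry over. Pictures are saved under pics/ and viewed, at most 13 in all, crops included, and the job is handed in when it is done.

```bash
mkdir -p pics; ls
python3 - <<'E'
from cell import bot
import cv2,numpy as np,pickle
s=bot.sense();print(s)
d={}
for n in("top","scene"):
    r=bot.read_camera(n);d[n]=r;cv2.imwrite(f"pics/{n}.png",cv2.cvtColor(r["frame"],cv2.COLOR_RGB2BGR));print(n,r["intrinsics"].tolist(),np.round(r["T"],4).tolist())
pickle.dump(d,open("cams.pkl","wb"))
E
```

```text
pics
{'clock': 0.0, 'joint_pos': array([-1.23561174e+00,  3.51217110e-01,  1.65243733e+00, -2.59317767e-05,
        1.13910672e+00, -8.46002127e-02]), 'qvel': array([-0.00019976,  0.00109409,  0.00109938,  0.00162747,  0.00144401,
        0.00141234]), 'tau': array([ 1.55242604e-03, -4.97324324e+01, -2.85259205e+01,  7.01061613e-02,
        2.57683522e-02, -1.13031206e-04]), 'position': array([ 0.22406068, -0.50190431,  0.21810687]), 'orientation': array([-3.07151059e+00, -6.54341220e-01,  2.65971456e-04]), 'force': array([ 0.47481128, -0.1375657 ,  0.27338127]), 'moment': array([-0.02126394,  0.04304407,  0.00552176]), 'grip_force': 0.0, 'gripper_width': 0.09268429902647815}
top [[535.0313635205853, 0.0, 280.57563495945175], [0.0, 535.0313635205853, 210.12188970133647], [0.0, 0.0, 1.0]] [[0.006, -0.9963, 0.0859, 0.4732], [-0.9999, -0.0052, 0.0101, 0.003], [-0.0096, -0.0859, -0.9963, 1.4574], [0.0, 0.0, 0.0, 1.0]]
scene [[392.00198556429024, 0.0, 280.3086205072151], [0.0, 392.00198556429024, 210.7422689422601], [0.0, 0.0, 1.0]] [[-0.3066, 0.7628, -0.5693, 1.1632], [0.9518, 0.2441, -0.1854, 0.1883], [-0.0025, -0.5988, -0.8009, 0.8567], [0.0, 0.0, 0.0, 1.0]]
```

View pics/top.png

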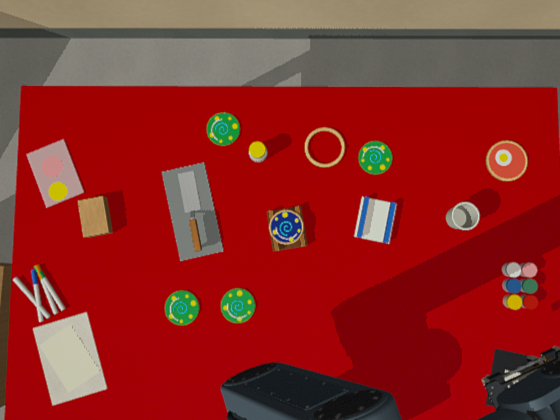

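View pics/scene.png

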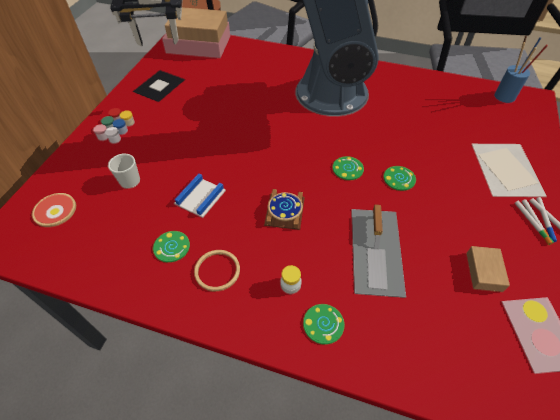

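The top view shows the plaque candidates: a blue one on brown bars at (287,227) and green discs at (223,129), (376,157), (182,307) and (238,306), plus a red plate at (506,160). By the description it is the blue one. The rack is at (375,220), and the lifter lies on the mat at (192,212) with its handle near (195,233).

Run:
```python
import cv2,numpy as np
a=cv2.imread("pics/top.png")
c=[cv2.resize(a[y:y+h,x:x+w],None,fx=5,fy=5,interpolation=cv2.INTER_CUBIC) for x,y,w,h in((155,155,75,112),(262,195,50,56),(347,190,50,56))]
for k,(im,(x0,y0)) in enumerate(zip(c,((155,155),(262,195),(347,190)))):
    for x in range(0,im.shape[1],50):
        cv2.line(im,(x,0),(x,6),(255,255,255),1);cv2.putText(im,str(x0+x//5),(x+2,10),0,.3,(255,255,255),1)
    for y in range(0,im.shape[0],50):
        cv2.line(im,(0,y),(6,y),(255,255,255),1);cv2.putText(im,str(y0+y//5),(0,y+12),0,.3,(255,255,255),1)
cv2.imwrite("pics/crop.png",np.hstack([c[0],np.vstack([c[1],c[2]])]))
```

```text
(no output)
```

View pics/crop.png

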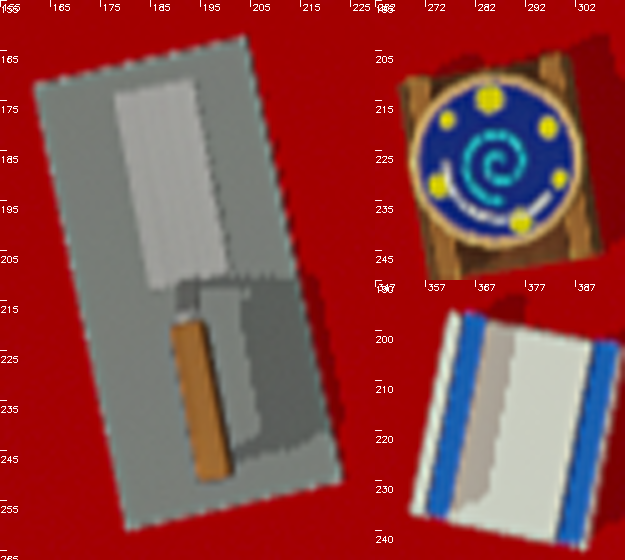

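The crop confirms the blue plaque with yellow dots on brown bars. It also shows the mat corners near (162,172), (204,162), (224,252) and (180,261), the blade from (186,172) to (193,211), and the handle from (193,219) to (198,250).

```bash
cat > h.py <<'E'
import numpy as np,cv2
from scipy.spatial.transform import Rotation as R
def ray(px,K,T,z):
    d=T[:3,:3]@np.linalg.solve(K,[px[0],px[1],1.]);o=T[:3,3]
    return o+d*(z-o[2])/d[2]
def ang(v): return float(np.degrees(np.arctan2(v[1],v[0])))
def Ttool(s):
    T=np.eye(4);T[:3,:3]=R.from_rotvec(s["orientation"]).as_matrix();T[:3,3]=s["position"];return T
def togo(s,p,th):
    """slide cm and yaw deg to bring TCP to p with tool x along heading th deg"""
    T=Ttool(s);d=T[:3,:3].T@(np.array(p)-s["position"])
    return np.round(d*100,2),round(ang(T[:3,0])-th,1)
E
python3 - <<'E'
from h import *;import pickle
from cell import bot
c=pickle.load(open("cams.pkl","rb"))["top"];K,T=c["intrinsics"],c["T"]
g=lambda pts,z:np.array([ray(p,K,T,z) for p in pts])
def rep(n,P): # order FL,FR,BR,BL
    print(n,"c",P.mean(0).round(4),"len",np.linalg.norm(P[0]-P[3]).round(4),"wid",np.linalg.norm(P[0]-P[1]).round(4),"ang",ang(P[0]-P[3]+P[1]-P[2]))
rep("mat",g([(161.8,172),(204,162.2),(223.6,251.6),(180.2,261.2)],.003))
rep("blade",g([(178,173.6),(193.6,171),(200.6,209.8),(185,213)],.005))
rep("handle",g([(189.2,220),(196,218.6),(201.8,249.6),(194.4,251.2)],.048))
# stand bars outer edges (262,195)+(x-375)/5
q=lambda x,y:(262+(x-375)/5,195+y/5)
rep("stand bars",g([q(400,85),q(570,52),q(607,255),q(430,280)],.024))
q2=lambda x,y:(347+(x-375)/5,190+(y-280)/5)
rep("rack bars",g([q2(464,312),q2(620,342),q2(584,546),q2(427,516)],.024))
print("plaque",ray((286.2,227),K,T,.03))
s=bot.sense();print(Ttool(s).round(3))
r=bot.read_camera("wrist");print(r["intrinsics"],r["T_tool_cam"].round(3))
E
```

```text
mat c [0.5937 0.2588 0.003 ] len 0.2504 wid 0.1191 ang 13.10941929972296
blade c [0.6474 0.2679 0.005 ] len 0.1106 wid 0.0434 ang 11.25863077393105
handle c [0.5281 0.2417 0.048 ] len 0.0836 wid 0.0183 ang 11.15251147554406
stand bars c [ 0.5473 -0.0009  0.024 ] len 0.1058 wid 0.0932 ang 9.82968352804038
rack bars c [ 0.5722 -0.2404  0.024 ] len 0.1117 wid 0.0851 ang -10.614808414875341
plaque [0.55103439 0.00214721 0.03      ]
[[ 0.913  0.408 -0.     0.224]
 [ 0.408 -0.913  0.001 -0.502]
 [ 0.    -0.001 -1.     0.218]
 [ 0.     0.     0.     1.   ]]
[[322.77965009   0.         282.43238736]
 [  0.         322.77965009 212.87320286]
 [  0.           0.           1.        ]] [[ 0.    -0.961 -0.276  0.076]
 [ 1.     0.    -0.001  0.001]
 [ 0.001 -0.276  0.961 -0.166]
 [ 0.     0.     0.     1.   ]]
```

Run:
```python
from h import *
from cell import bot
s=bot.sense()
print(togo(s,(.59,-.24,.22),-10.6),togo(s,(.57,0,.22),10))
```

```text
(array([44.09, -9.01, -0.16]), 34.7) (array([ 52.05, -31.74,  -0.15]), 14.1)
```

```bash
cat > snap.py <<'E'
import sys,pickle,cv2
from h import *
from cell import bot
n=sys.argv[1];s=bot.sense();r=bot.read_camera("wrist")
pickle.dump((r["intrinsics"],Ttool(s)@r["T_tool_cam"]),open(f"{n}.pkl","wb"))
cv2.imwrite(f"pics/{n}.png",cv2.cvtColor(r["frame"],cv2.COLOR_RGB2BGR))
E
python3 -m jog '[{"slide":[4,-1,0],"yaw":4},{"slide":[9,-2,0],"yaw":9},{"slide":[14,-3,0],"yaw":14},{"slide":[19,-4,0],"yaw":19},{"slide":[24,-5,0],"yaw":24},{"slide":[29,-6,0],"yaw":28},{"slide":[34,-7,0],"yaw":31},{"slide":[39,-8,0],"yaw":34},{"slide":[42,-8.6,0],"yaw":34.7},{"slide":[44,-9,0],"yaw":34.7},{"slide":[44,-9,0],"yaw":34.7},{"slide":[44,-9,0],"yaw":34.7}]'
python3 snap.py w_rack
python3 - <<'E'
from h import *
from cell import bot
s=bot.sense()
print(togo(s,(.57,0,.22),10))
E
```

```text
clock: 1.65
position: [0.5885, -0.2414, 0.2186]
orientation: [3.128, -0.292, -0.001]
force: [0.3, 0.2, 0.6]
gripper_width: 0.0929
grip_force: 0.0
(array([ -6.3 , -23.39,  -0.13]), -20.7)
```

```bash
python3 -m jog '[{"slide":[-1,-4,0],"yaw":-4},{"slide":[-2,-8,0],"yaw":-8},{"slide":[-3,-12,0],"yaw":-12},{"slide":[-4,-16,0],"yaw":-16},{"slide":[-5,-20,0],"yaw":-19},{"slide":[-6,-22.5,0],"yaw":-20.7},{"slide":[-6.3,-23.4,0],"yaw":-20.7},{"slide":[-6.3,-23.4,0],"yaw":-20.7},{"slide":[-6.3,-23.4,0],"yaw":-20.7}]'
python3 snap.py w_stand
python3 - <<'E'
from h import *
from cell import bot
s=bot.sense()
print(togo(s,(.585,.255,.22),12.2))
import cv2
a,b=cv2.imread("pics/w_rack.png"),cv2.imread("pics/w_stand.png")
o=[cv2.resize(x[100:330,190:390],None,fx=2,fy=2,interpolation=cv2.INTER_CUBIC) for x in(a,b)]
for im in o:
    for k in range(0,400,40): cv2.putText(im,str(190+k//2),(k,10),0,.3,(255,255,255),1);cv2.line(im,(k,0),(k,4),(255,255,255),1)
    for k in range(0,460,40): cv2.putText(im,str(100+k//2),(0,k+4),0,.3,(255,255,255),1);
cv2.imwrite("pics/two.png",np.hstack(o))
E
```

```text
clock: 2.82
position: [0.5707, -0.0002, 0.2186]
orientation: [3.13, 0.273, 0.0]
force: [0.3, -0.3, -0.7]
gripper_width: 0.0933
grip_force: 0.0
(array([  5.82, -24.88,  -0.14]), -2.2)
```

View pics/two.png

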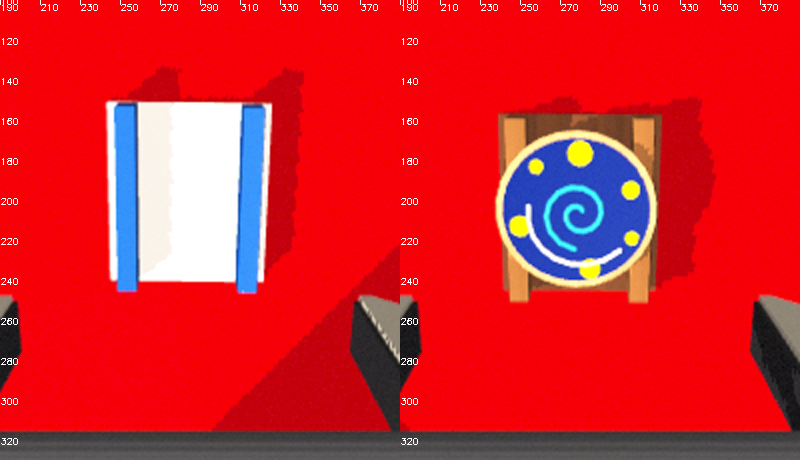

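```bash
python3 -m jog '[{"slide":[1,-4,0],"yaw":-1},{"slide":[2,-8,0],"yaw":-2},{"slide":[3,-13,0],"yaw":-2.2},{"slide":[4,-18,0],"yaw":-2.2},{"slide":[5,-22,0],"yaw":-2.2},{"slide":[5.8,-24,0],"yaw":-2.2},{"slide":[5.8,-24.9,0],"yaw":-2.2},{"slide":[5.8,-24.9,0],"yaw":-2.2},{"slide":[5.8,-24.9,0],"yaw":-2.2}]'
python3 snap.py w_mat
python3 - <<'E'
from h import *;import pickle
def g(n,pts,z):
    K,T=pickle.load(open(n+".pkl","rb"));return np.array([ray((190+x/2,100+y/2),K,T,z) for x,y in pts])
def rep(n,P):
    print(n,"c",P.mean(0).round(4),"len",np.linalg.norm(P[0]-P[3]).round(4),"wid",np.linalg.norm(P[0]-P[1]).round(4),"ang",ang(P[0]-P[3]+P[1]-P[2]))
rep("rack bars",g("w_rack",[(114,103),(266,106),(257,293),(118,292)],.024))
rep("stand bars",g("w_stand",[(104,118),(255,118),(248,302),(110,302)],.024))
print("plaque",g("w_stand",[(176.5,209)],.03))
im=cv2.imread("pics/w_mat.png")[60:400,150:430];im=cv2.resize(im,None,fx=1.7,fy=1.7,interpolation=cv2.INTER_CUBIC)
for k in range(0,280,20): cv2.putText(im,str(150+k),(int(k*1.7),10),0,.3,(255,255,255),1);cv2.line(im,(int(k*1.7),0),(int(k*1.7),4),(255,255,255),1)
for k in range(0,340,20): cv2.putText(im,str(60+k),(0,int(k*1.7)+4),0,.3,(255,255,255),1)
cv2.imwrite("pics/m.png",im)
E
```

```text
clock: 4.0
position: [0.5844, 0.255, 0.2188]
orientation: [3.124, 0.333, 0.0]
force: [-0.3, -0.0, 0.6]
gripper_width: 0.093
grip_force: 0.0
rack bars c [ 0.5753 -0.2424  0.024 ] len 0.1117 wid 0.0838 ang -11.331494485743212
stand bars c [ 0.5508 -0.0016  0.024 ] len 0.1099 wid 0.0838 ang 9.681697615250146
plaque [[0.55483809 0.0006011  0.03      ]]
```

View pics/m.png

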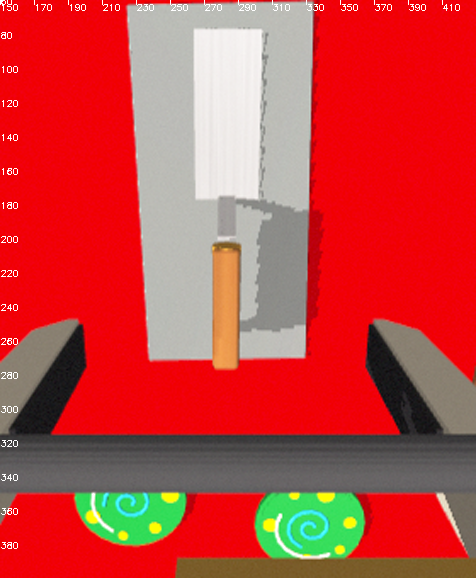

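Run:
```python
from h import *;import pickle
from cell import bot
K,T=pickle.load(open("w_mat.pkl","rb"))
g=lambda pts,z:np.array([ray((150+x/1.7,60+y/1.7),K,T,z) for x,y in pts])
def rep(n,P):
    a=ang(P[0]-P[3]+P[1]-P[2]);c=P.mean(0)
    print(n,"c",c.round(4),"len",np.linalg.norm(P[0]-P[3]).round(4),"wid",np.linalg.norm(P[0]-P[1]).round(4),"ang",a);return c
b=rep("blade",g([(193,29),(262,29),(260,199),(195,199)],.005))
h=rep("handle",g([(213,250),(241,250),(240,369),(213,369)],.048))
print("b-h",ang(b-h),np.linalg.norm((b-h)[:2]))
m=g([(148,361),(305,357)],.003);print("mat rear",m,ang(m[0]-m[1])-90)
a=np.radians(ang(b-h));u=np.array([np.cos(a),np.sin(a)])
o=(b[:2]-.115*u+h[:2]+.0075*u)/2;print("origin",o)
print(togo(bot.sense(),(*o,.018),np.degrees(a)))
```

```text
blade c [0.6501 0.2664 0.005 ] len 0.1101 wid 0.0443 ang 12.25818786050262
handle c [0.5307 0.2411 0.048 ] len 0.0834 wid 0.0178 ang 12.011211171605847
b-h 11.955480086650377 0.12209064635411927
mat rear [[0.46112892 0.28754641 0.003     ]
 [0.48975398 0.17110307 0.003     ]] 13.811057165794224
origin [0.53781153 0.24264901]
(array([-4.82,  0.23, 20.07]), np.float64(0.2))
```

The wrist view shows the lifter blade, from (264,77) to (303,177), and its handle, from (276,203) to (291,277); the measured sizes agree with those given. Now the grasp.

```bash
python3 -m jog '[{"slide":[-2,0.1,4]},{"slide":[-4,0.2,8]},{"slide":[-4.8,0.2,12]},{"slide":[-4.8,0.2,15]},{"slide":[-4.8,0.2,17.5]},{"slide":[-4.8,0.2,19]},{"slide":[-4.8,0.2,20]},{"slide":[-4.8,0.2,20]},{"slide":[-4.8,0.2,20]}]' 5
python3 -m jog '[{"slide":[0,0,0]},{"slide":[0,0,0]},{"slide":[0,0,0]},{"slide":[0,0,0]},{"slide":[0,0,0]},{"slide":[0,0,0]},{"slide":[0,0,0]},{"slide":[0,0,0]}]' 0 60
```

```text
$[0]: bad value
$[0]: bad value
```

```bash
python3 -m jog '[{"slide":[-2,0.1,4],"yaw":0},{"slide":[-4,0.2,8],"yaw":0},{"slide":[-4.8,0.2,12],"yaw":0},{"slide":[-4.8,0.2,15],"yaw":0},{"slide":[-4.8,0.2,17.5],"yaw":0},{"slide":[-4.8,0.2,19],"yaw":0},{"slide":[-4.8,0.2,20],"yaw":0},{"slide":[-4.8,0.2,20],"yaw":0},{"slide":[-4.8,0.2,20],"yaw":0}]' 5
python3 -m jog '[{"slide":[0,0,0],"yaw":0},{"slide":[0,0,0],"yaw":0},{"slide":[0,0,0],"yaw":0},{"slide":[0,0,0],"yaw":0},{"slide":[0,0,0],"yaw":0},{"slide":[0,0,0],"yaw":0},{"slide":[0,0,0],"yaw":0}]' 0 60
```

```text
clock: 5.18
position: [0.5383, 0.2442, 0.0194]
orientation: [-3.123, -0.335, -0.002]
force: [1.0, 0.3, 0.4]
gripper_width: 0.0499
grip_force: 0.0
clock: 6.05
position: [0.5378, 0.2441, 0.0187]
orientation: [-3.124, -0.335, -0.0]
force: [-0.8, -0.0, 2.6]
gripper_width: 0.0176
grip_force: 60.0
```

```bash
python3 -m jog '[{"slide":[0,0,-0.5],"yaw":0},{"slide":[0,0,-2],"yaw":0},{"slide":[0,0,-5],"yaw":0},{"slide":[0,0,-8],"yaw":0},{"slide":[0,0,-10],"yaw":0},{"slide":[0,0,-10],"yaw":0},{"slide":[0,0,-10],"yaw":0}]'
python3 snap.py w_l
python3 - <<'E'
from h import *
from cell import bot
im=cv2.imread("pics/w_l.png")[0:330,180:400];im=cv2.resize(im,None,fx=1.8,fy=1.8,interpolation=cv2.INTER_CUBIC)
for k in range(0,220,20): cv2.putText(im,str(180+k),(int(k*1.8),10),0,.3,(0,0,0),1)
for k in range(0,330,20): cv2.putText(im,str(k),(0,int(k*1.8)+4),0,.3,(255,255,255),1)
cv2.imwrite("pics/l.png",im)
s=bot.sense()
a=np.radians(9.7);u=np.array([np.cos(a),np.sin(a)]);v=np.array([-u[1],u[0]])
P=np.array([.5548,.0006]);S=np.array([.5508,-.0016]);print("plaque in stand",(P-S)@u,(P-S)@v)
# grip point: channel entry
for off in(-.245,-.118): print(off,togo(s,(*(P+off*u),.12),9.7))
E
```

```text
clock: 6.92
position: [0.5374, 0.2439, 0.1181]
orientation: [3.123, 0.335, -0.001]
force: [-0.6, 0.2, -1.4]
gripper_width: 0.0175
grip_force: 60.0
plaque in stand 0.004313490511398423 0.001494590113735467
-0.245 (array([-27.92,  23.05,  -0.17]), 2.6)
-0.118 (array([-15.24,  23.62,  -0.19]), 2.6)
```

View pics/l.png

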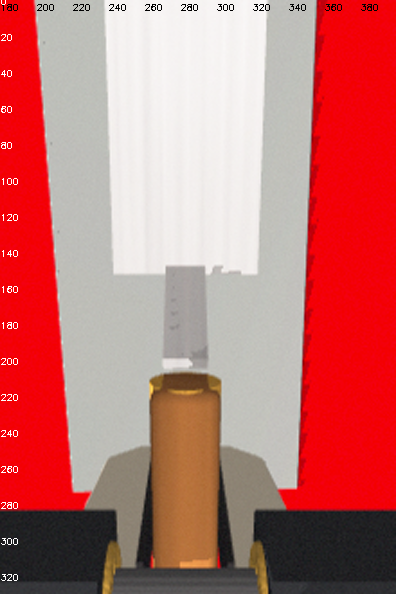

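Run:
```python
from h import *
from cell import bot
from scipy.optimize import least_squares
r=bot.read_camera("wrist");K=r["intrinsics"];C=np.linalg.inv(r["T_tool_cam"])
def pr(P):
    q=K@(C[:3,:3]@P+C[:3,3]);return q[:2]/q[2]
def res(p,full=False):
    dx,dy,yaw,pitch,dz=p;Rm=R.from_euler("ZY",[yaw,pitch]).as_matrix()
    f=lambda x,y,z:pr(Rm@np.array([x,y,z+.019])+np.array([dx,dy,-.019+dz])) # about grasp point, z down
    zt=.034-.002-.019
    a,b=f(.06,-.022,zt),f(.06,.022,zt)
    e=[]
    for y in(-.022,.022):
        p1,p2=f(.1,y,zt),f(.06,y,zt);t=p1[1]/(p1[1]-p2[1]);e.append(p1[0]+t*(p2[0]-p1[0]))
    v=np.r_[a,b,e]-np.array([242.8,151.7,323.3,151.7,238.3,327.8])
    return np.r_[v,dz/1e-3]
print(res([0]*5).round(1))
s=least_squares(res,[0]*5,x_scale=[.001,.001,.01,.01,.001]);print(s.x*[1e3,1e3,57.3,57.3,1e3],s.fun.round(2))
```

```text
[-2.9 -0.4 -3.  -0.3 -3.8 -2.6  0. ]
[ 0.23977757  1.64379776 -0.02845313 -0.8883947  -0.05926144] [ 0.24  0.01 -0.25 -0.02 -0.09  0.1  -0.06]
```

Run:
```python
from h import *
from cell import bot
s=bot.sense();a=np.radians(9.7);u=np.array([np.cos(a),np.sin(a)])
print(togo(s,(*(np.array([.5545,.0022])-.25*u),.118),9.7))
```

```text
(array([-2.842e+01,  2.287e+01,  2.000e-02]), 2.6)
```

```bash
python3 -m jog '[{"slide":[-1.5,1,0],"yaw":0},{"slide":[-4.5,3.5,0],"yaw":0.5},{"slide":[-8,6.4,0],"yaw":1},{"slide":[-12,9.6,0],"yaw":1.5},{"slide":[-16,12.8,0],"yaw":2},{"slide":[-20,16,0],"yaw":2.6},{"slide":[-24,19.2,0],"yaw":2.6},{"slide":[-27,21.6,0],"yaw":2.6},{"slide":[-28.4,22.9,0],"yaw":2.6},{"slide":[-28.4,22.9,0],"yaw":2.6},{"slide":[-28.4,22.9,0],"yaw":2.6},{"slide":[-28.4,22.9,0],"yaw":2.6}]'
python3 - <<'E'
from h import *
from cell import bot
s=bot.sense();a=np.radians(9.7);u=np.array([np.cos(a),np.sin(a)])
for o in(.25,.118):print(togo(s,(*(np.array([.5545,.0022])-o*u),.028),9.7))
E
```

```text
clock: 8.52
position: [0.3092, -0.0395, 0.1185]
orientation: [-3.13, -0.266, 0.0]
force: [0.8, 0.7, -1.0]
gripper_width: 0.0175
grip_force: 60.0
(array([-0.12,  0.02,  9.05]), 0.0)
(array([13.08,  0.03,  9.05]), 0.0)
```

```bash
python3 -m jog '[{"slide":[0,0,2],"yaw":0},{"slide":[0,0,5],"yaw":0},{"slide":[-0.1,0,7.5],"yaw":0},{"slide":[-0.1,0,9],"yaw":0},{"slide":[-0.1,0,9],"yaw":0},{"slide":[-0.1,0,9],"yaw":0},{"slide":[-0.1,0,9],"yaw":0}]'
python3 snap.py w_e
python3 - <<'E'
from h import *
from cell import bot
r=bot.read_camera("scene")["frame"][:,:,::-1]
a=cv2.resize(r[110:260,210:360],None,fx=2.8,fy=2.8,interpolation=cv2.INTER_CUBIC)
b=cv2.imread("pics/w_e.png")[0:330,120:440];b=cv2.resize(b,(int(320*420/330),420))
cv2.imwrite("pics/e.png",np.hstack([a,b[:, :380]]))
E
```

```text
clock: 9.4
position: [0.3083, -0.0402, 0.0292]
orientation: [3.13, 0.265, 0.002]
force: [0.0, 0.1, -1.0]
gripper_width: 0.0179
grip_force: 60.0
```

View pics/e.png

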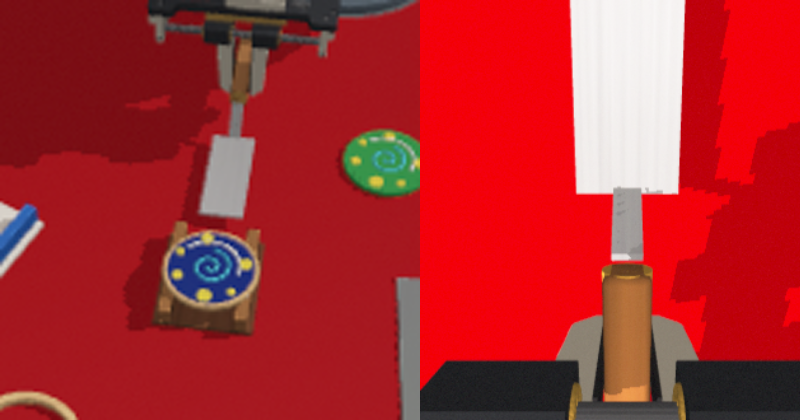

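The scene crop (left) shows the blade level and aligned with the channel: its tip is at about (220,215) between the bars at (180,232) and (253,238). Next I insert it.

```bash
python3 -m jog '[{"slide":[0.8,0,0],"yaw":0},{"slide":[2,0,0],"yaw":0},{"slide":[3.5,0,0],"yaw":0},{"slide":[5,0,0],"yaw":0},{"slide":[6.5,0,0],"yaw":0},{"slide":[8,0,0],"yaw":0},{"slide":[9.5,0,0],"yaw":0},{"slide":[11,0,0],"yaw":0},{"slide":[12.3,0,0],"yaw":0},{"slide":[13.1,0,0],"yaw":0},{"slide":[13.2,0,0],"yaw":0},{"slide":[13.2,0,0],"yaw":0},{"slide":[13.2,0,0],"yaw":0},{"slide":[13.2,0,0],"yaw":0}]'
python3 - <<'E'
from h import *
from cell import bot
s=bot.sense();a=np.radians(9.7);u=np.array([np.cos(a),np.sin(a)])
for o in(.118,):print(togo(s,(*(np.array([.5545,.0022])-o*u),.028),9.7))
E
```

```text
clock: 11.25
position: [0.4378, -0.0181, 0.0287]
orientation: [-3.13, -0.264, 0.0]
force: [-0.1, -0.1, -0.4]
gripper_width: 0.0175
grip_force: 60.0
(array([ 0.04, -0.03,  0.07]), -0.1)
```

```bash
python3 -m jog '[{"slide":[0,0,-0.3],"yaw":0},{"slide":[0,0,-0.5],"yaw":0},{"slide":[0,0,-0.7],"yaw":0},{"slide":[0,0,-0.85],"yaw":0},{"slide":[0,0,-1],"yaw":0},{"slide":[0,0,-1.15],"yaw":0},{"slide":[0,0,-1.3],"yaw":0},{"slide":[0,0,-1.5],"yaw":0},{"slide":[0,0,-1.8],"yaw":0},{"slide":[0,0,-2.2],"yaw":0},{"slide":[0,0,-2.8],"yaw":0},{"slide":[0,0,-3.4],"yaw":0},{"slide":[0,0,-4],"yaw":0},{"slide":[0,0,-4],"yaw":0},{"slide":[0,0,-4],"yaw":0}]'
python3 snap.py w_u
python3 - <<'E'
from h import *
from cell import bot
r=bot.read_camera("scene")["frame"][:,:,::-1]
a=cv2.resize(r[90:240,210:360],None,fx=2.8,fy=2.8,interpolation=cv2.INTER_CUBIC)
b=cv2.imread("pics/w_u.png")[0:330,150:430];b=cv2.resize(b,(356,420))
for k in range(0,280,20): cv2.putText(b,str(150+k),(int(k*1.273),10),0,.3,(255,255,255),1)
for k in range(0,330,20): cv2.putText(b,str(k),(0,int(k*1.273)+4),0,.3,(255,255,255),1)
cv2.imwrite("pics/u.png",np.hstack([a,b]))
E
```

```text
clock: 13.12
position: [0.4379, -0.018, 0.0686]
orientation: [-3.13, -0.264, 0.0]
force: [-0.3, -0.9, -1.9]
gripper_width: 0.0178
grip_force: 60.0
```

View pics/u.png

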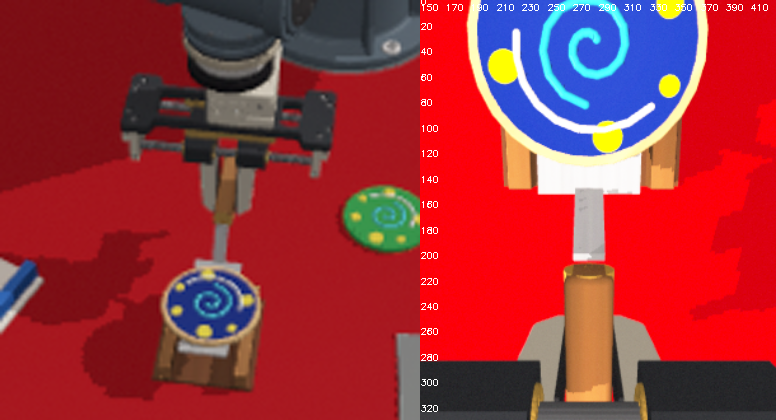

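Run:
```python
from h import *
from cell import bot
r=bot.read_camera("wrist");K=r["intrinsics"];T=r["T_tool_cam"]
for p,z in(((282,130.4),.0075),((283.1,151.6),.013)): print(ray(p,K,T,z).round(4))
s=bot.sense();a=np.radians(-11.3);u=np.array([np.cos(a),np.sin(a)]);C=np.array([.5756,-.2408])
for off,z in((.118,.12),): print(C-off*u,togo(s,(*(C-off*u),z),-11.3))
```

```text
[0.0713 0.0011 0.0075]
[0.0599 0.0017 0.013 ]
[ 0.45988747 -0.21767835] (array([-1.18, 20.05, -5.16]), 21.0)
```

```bash
python3 -m jog '[{"slide":[0,0.2,-0.5],"yaw":0.3},{"slide":[0,0.6,-1.2],"yaw":1},{"slide":[-0.1,1.2,-2],"yaw":2},{"slide":[-0.2,2.1,-3],"yaw":3},{"slide":[-0.3,3.3,-4],"yaw":4.2},{"slide":[-0.4,4.7,-4.7],"yaw":5.6},{"slide":[-0.5,6.2,-5],"yaw":7},{"slide":[-0.6,7.8,-5],"yaw":8.6},{"slide":[-0.7,9.4,-5],"yaw":10.2},{"slide":[-0.7,11,-5],"yaw":11.8},{"slide":[-0.8,12.6,-5],"yaw":13.4},{"slide":[-0.9,14.2,-5],"yaw":15},{"slide":[-1,15.7,-5],"yaw":16.5},{"slide":[-1,17.1,-5],"yaw":17.9},{"slide":[-1.1,18.3,-5],"yaw":19.1},{"slide":[-1.1,19.2,-5],"yaw":20.1},{"slide":[-1.2,19.7,-5],"yaw":20.7},{"slide":[-1.2,20,-5],"yaw":21},{"slide":[-1.2,20.05,-5],"yaw":21},{"slide":[-1.2,20.05,-5],"yaw":21}]'
python3 -m jog '[{"slide":[0,0,0],"yaw":0},{"slide":[0,0,0],"yaw":0}]'
python3 snap.py w_r
python3 - <<'E'
from h import *
from cell import bot
r=bot.read_camera("scene")["frame"][:,:,::-1]
a=cv2.resize(r[90:240,130:280],None,fx=2.8,fy=2.8,interpolation=cv2.INTER_CUBIC)
b=cv2.imread("pics/w_r.png")[0:330,150:430];b=cv2.resize(b,(356,420))
for k in range(0,280,20): cv2.putText(b,str(150+k),(int(k*1.273),10),0,.3,(255,255,255),1)
for k in range(0,330,20): cv2.putText(b,str(k),(0,int(k*1.273)+4),0,.3,(255,255,255),1)
cv2.imwrite("pics/r.png",np.hstack([a,b]))
s=bot.sense();a=np.radians(-11.3);u=np.array([np.cos(a),np.sin(a)]);C=np.array([.5756,-.2408])
print(togo(s,(*(C-.1178*u),.028),-11.3))
E
```

```text
clock: 15.78
position: [0.4598, -0.2175, 0.1186]
orientation: [-3.126, 0.31, 0.0]
force: [0.3, 0.7, -1.5]
gripper_width: 0.0177
grip_force: 60.0
clock: 16.02
position: [0.4598, -0.2176, 0.1186]
orientation: [-3.126, 0.31, 0.0]
force: [0.2, -0.7, -1.8]
gripper_width: 0.0176
grip_force: 60.0
(array([0.03, 0.  , 9.07]), -0.0)
```

View pics/r.png

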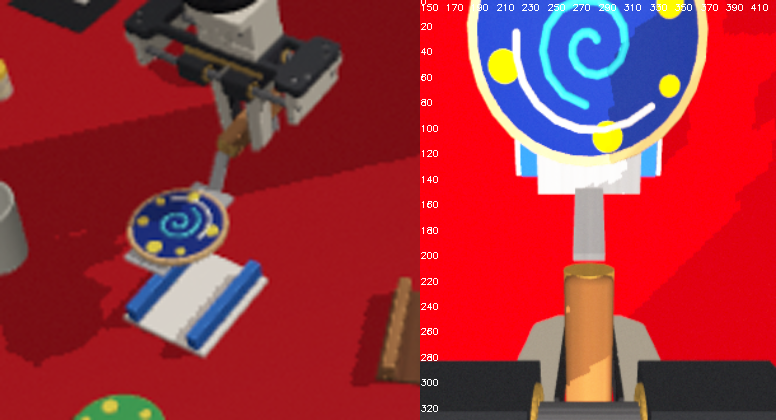

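```bash
python3 -m jog '[{"slide":[0,0,0.5],"yaw":0},{"slide":[0,0,1.3],"yaw":0},{"slide":[0,0,2.4],"yaw":0},{"slide":[0,0,3.6],"yaw":0},{"slide":[0,0,4.8],"yaw":0},{"slide":[0,0,5.8],"yaw":0},{"slide":[0,0,6.5],"yaw":0},{"slide":[0,0,7],"yaw":0},{"slide":[0,0,7.3],"yaw":0},{"slide":[0,0,7.6],"yaw":0},{"slide":[0,0,7.9],"yaw":0},{"slide":[0,0,8.2],"yaw":0},{"slide":[0,0,8.5],"yaw":0},{"slide":[0,0,8.8],"yaw":0},{"slide":[0,0,9.1],"yaw":0},{"slide":[0,0,9.1],"yaw":0},{"slide":[0,0,9.1],"yaw":0}]'
python3 snap.py w_d
python3 - <<'E'
from h import *
from cell import bot
r=bot.read_camera("scene")["frame"][:,:,::-1]
a=cv2.resize(r[90:240,130:280],None,fx=2.8,fy=2.8,interpolation=cv2.INTER_CUBIC)
b=cv2.imread("pics/w_d.png")[0:330,150:430];b=cv2.resize(b,(356,420))
cv2.imwrite("pics/d.png",np.hstack([a,b]))
E
```

```text
clock: 18.25
position: [0.4598, -0.2177, 0.0277]
orientation: [3.126, -0.311, 0.0]
force: [0.7, 0.7, -1.0]
gripper_width: 0.0177
grip_force: 60.0
```

View pics/d.png

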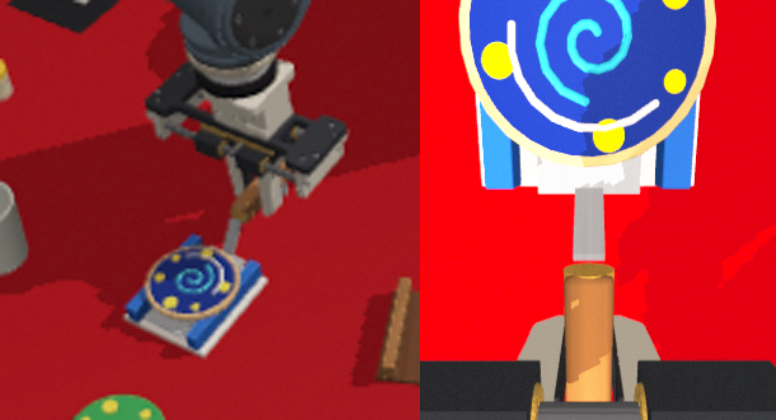

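The plaque now rests on both rack bars, with the blade free in the channel. Next I withdraw the blade.

```bash
python3 -m jog '[{"slide":[-0.5,0,0],"yaw":0},{"slide":[-1.5,0,0],"yaw":0},{"slide":[-2.8,0,0],"yaw":0},{"slide":[-4.2,0,0],"yaw":0},{"slide":[-5.6,0,0],"yaw":0},{"slide":[-7,0,0],"yaw":0},{"slide":[-8.4,0,0],"yaw":0},{"slide":[-9.8,0,0],"yaw":0},{"slide":[-11.2,0,0],"yaw":0},{"slide":[-12.5,0,0],"yaw":0},{"slide":[-13.5,0,0],"yaw":0},{"slide":[-13.5,0,-1],"yaw":0},{"slide":[-13.5,0,-3],"yaw":0},{"slide":[-13.5,0,-6],"yaw":0},{"slide":[-13.5,0,-9],"yaw":0},{"slide":[-13.5,0,-9],"yaw":0},{"slide":[-13.5,0,-9],"yaw":0}]'
python3 - <<'E'
from h import *
from cell import bot
r=bot.read_camera("top");f=r["frame"]
cv2.imwrite("pics/t2.png",cv2.cvtColor(f,cv2.COLOR_RGB2BGR))
m=((f[...,2].astype(int)>60)&(f[...,0]<70)) 
K,T=r["intrinsics"],r["T"]
a=np.radians(-11.3);u=np.array([np.cos(a),np.sin(a)]);C=np.array([.5726,-.2404])
# circular painted rim/plaque: pale rim -> Hough on crop
g=cv2.resize(cv2.cvtColor(f[180:260,335:415],cv2.COLOR_RGB2GRAY),None,fx=6,fy=6,interpolation=cv2.INTER_CUBIC)
h=cv2.HoughCircles(g,cv2.HOUGH_GRADIENT,1.5,300,param1=120,param2=20,minRadius=85,maxRadius=120)
for x,y,rr in h[0][:1]:
    P=ray((335+x/6,180+y/6),K,T,.03);print(x,y,rr,P,(P[:2]-C)@u,(P[:2]-C)@[-u[1],u[0]])
cv2.imwrite("pics/t2c.png",cv2.resize(f[180:260,335:415,::-1],None,fx=6,fy=6,interpolation=cv2.INTER_CUBIC))
s=bot.sense();c=np.array([.597,.258]);b=np.radians(13.2);v=np.array([np.cos(b),np.sin(b)])
print(s["position"],togo(s,(*(c-.06*v),.119),13.2))
E
```

```text
clock: 20.48
position: [0.3274, -0.191, 0.1173]
orientation: [-3.126, 0.31, 0.0]
force: [-0.0, 0.4, -1.9]
gripper_width: 0.0178
grip_force: 60.0
252.75 236.25 92.65 [ 0.57274702 -0.24042931  0.03      ] 0.000149911949549209 6.782147182497205e-08
[ 0.32713736 -0.19086578  0.1169678 ] (array([ 12.17, -46.83,  -0.19]), -24.5)
```

View pics/t2c.png

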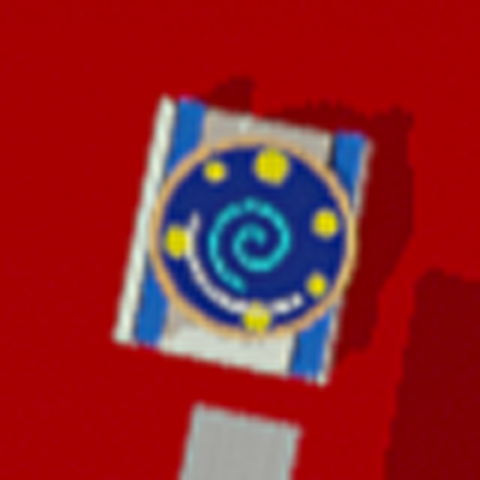

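The plaque at (253,236) in the crop sits centred on the blue bars and the blade is clear. Now the lifter goes back to the mat.

```bash
python3 -m jog '[{"slide":[0,-0.6,-0.2],"yaw":0},{"slide":[0.2,-2,-0.2],"yaw":-1},{"slide":[1,-4.5,-0.2],"yaw":-2.5},{"slide":[2,-7.7,-0.2],"yaw":-4},{"slide":[3,-11,-0.2],"yaw":-6},{"slide":[4,-14.5,-0.2],"yaw":-8},{"slide":[5,-18,-0.2],"yaw":-10},{"slide":[6,-21.5,-0.2],"yaw":-12},{"slide":[7,-25,-0.2],"yaw":-14},{"slide":[8,-28.5,-0.2],"yaw":-16},{"slide":[9,-32,-0.2],"yaw":-18},{"slide":[10,-35.5,-0.2],"yaw":-20},{"slide":[10.8,-39,-0.2],"yaw":-22},{"slide":[11.5,-42,-0.2],"yaw":-23.5},{"slide":[12,-44.6,-0.2],"yaw":-24.5},{"slide":[12.2,-46.2,-0.2],"yaw":-24.5},{"slide":[12.2,-46.8,-0.2],"yaw":-24.5},{"slide":[12.2,-46.8,-0.2],"yaw":-24.5},{"slide":[12.2,-46.8,-0.2],"yaw":-24.5}]'
python3 - <<'E'
from h import *
from cell import bot
s=bot.sense();c=np.array([.5965,.259]);b=np.radians(13.2);v=np.array([np.cos(b),np.sin(b)])
print(togo(s,(*(c-.06*v),.0185),13.2))
E
```

```text
clock: 22.9
position: [0.5389, 0.2431, 0.1196]
orientation: [3.121, 0.359, -0.0]
force: [0.2, -0.0, -0.6]
gripper_width: 0.0178
grip_force: 60.0
(array([-0.03, -0.23, 10.11]), -0.1)
```

```bash
python3 -m jog '[{"slide":[0,-0.2,1],"yaw":0},{"slide":[0,-0.2,3],"yaw":0},{"slide":[0,-0.2,5.5],"yaw":0},{"slide":[0,-0.2,7.5],"yaw":0},{"slide":[0,-0.2,8.8],"yaw":0},{"slide":[0,-0.2,9.3],"yaw":0},{"slide":[0,-0.2,9.6],"yaw":0},{"slide":[0,-0.2,9.8],"yaw":0},{"slide":[0,-0.2,10],"yaw":0},{"slide":[0,-0.2,10],"yaw":0},{"slide":[0,-0.2,10],"yaw":0}]'
python3 -m jog '[{"slide":[0,0,0],"yaw":0},{"slide":[0,0,0],"yaw":0},{"slide":[0,0,0],"yaw":0},{"slide":[0,0,0],"yaw":0},{"slide":[0,0,0],"yaw":0}]' 5
python3 -m jog '[{"slide":[0,0,-0.5],"yaw":0},{"slide":[0,0,-2],"yaw":0},{"slide":[0,0,-5],"yaw":0},{"slide":[0,0,-9],"yaw":0},{"slide":[0,0,-13],"yaw":0},{"slide":[-3,0,-17],"yaw":0},{"slide":[-8,3,-20],"yaw":0},{"slide":[-13,7,-20],"yaw":0},{"slide":[-18,11,-20],"yaw":0},{"slide":[-20,14,-20],"yaw":0},{"slide":[-20,14,-20],"yaw":0},{"slide":[-20,14,-20],"yaw":0}]'
python3 - <<'E'
from h import *
from cell import bot
f=bot.read_camera("top")["frame"][:,:,::-1]
cv2.imwrite("pics/f.png",np.hstack([cv2.resize(f[150:270,150:235],None,fx=4,fy=4,interpolation=cv2.INTER_CUBIC),cv2.resize(f[100:340],(450,480))]))
E
```

```text
clock: 24.28
position: [0.5387, 0.2457, 0.0198]
orientation: [-3.121, -0.36, -0.0]
force: [-0.2, 0.4, -1.0]
gripper_width: 0.0176
grip_force: 60.0
clock: 24.9
position: [0.5387, 0.2457, 0.0197]
orientation: [-3.121, -0.36, 0.0]
force: [-0.8, 0.5, -0.9]
gripper_width: 0.0499
grip_force: 0.0
clock: 26.4
position: [0.3762, 0.0641, 0.2204]
orientation: [-3.121, -0.359, -0.002]
force: [1.1, -0.3, -0.1]
gripper_width: 0.0505
grip_force: 0.0
```

View pics/f.png

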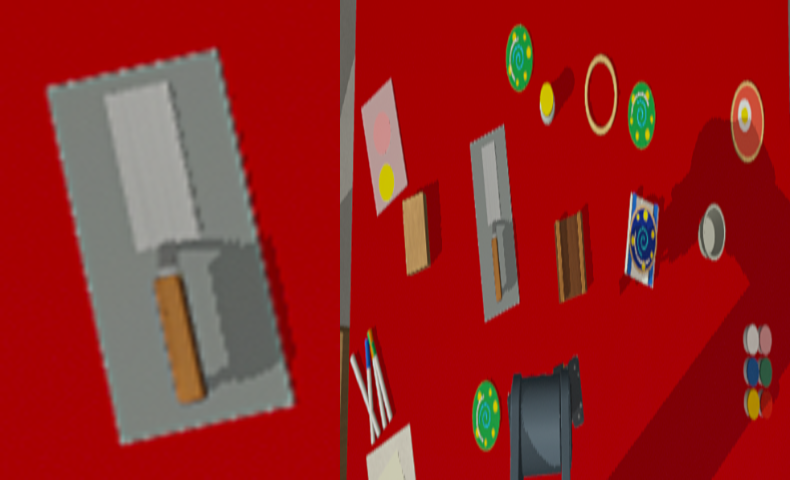

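The lifter lies lengthwise on the middle of the mat, the plaque is on the rack, and the bystanders have not moved.

```bash
python3 -c "
from cell import bot
print(bot.sign_off())"
```

```text
the job is handed in; nothing more can be done
None
```

The plaque lies painted face up, centred on the drying rack's bars; the lifter is back lengthwise on the middle of its mat and released, the jar, cup, hoop and box look unmoved, and I handed the job in at about 26 s.

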